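# Feel along a polished wheel-arch flare

## Robot

A 7-joint arm with a two-finger parallel gripper is mounted at the origin on the work surface. World frame = base frame: x ahead of the robot, y to its left, z up, the work surface at z = 0. Lengths are in m, angles in rad, forces in N, time in s.
With the tool pointing down it reaches from about 0.4 to 0.85 m from the base axis. Payload 10.4 kg.
Tool frame: the origin (TCP) lies on the centre line of the jaws, within the pads' length; the fingertips stand r.tip_reach ahead of it and the grasp point (between the pads) lies 3 mm ahead of it (r.tip_reach is the distance from the TCP to the fingertips, in m); z points along the fingers, y is the line along which they close (so a half turn about z gives the same grasp; the last joint's range is limited). The gripper opens to 87 mm and grips with 3 to 60 N. Pads are 19 mm wide; open, the fingers measure 117 mm over their backs; the gripper's body (75 mm by 190 mm) begins 51 mm behind the grasp point.
Start: joints at [-1.357, 0.332, -0.065, 1.46, 0.022, 1.35, -0.088], TCP at [0.147, 0.608, 0.245] pointing down, gripper open.
Joint ranges: [-2.6, 2.6], [-0.5, 2.12], [-1.47, 1.34], [0.16, 2.42], [-1.27, 4.41], [0.06, 2.06], [-2.6, 2.6]. Speed limits (rad/s): [2.22, 2.22, 2.79, 2.79, 3.14, 3.14, 3.14].

## Interface

Orientations are given as [roll, pitch, yaw] about the fixed x, y, z axes, in that order (R = Rz(yaw) Ry(pitch) Rx(roll)).
In Python, from rig import r, vision, workorder, finder gives the robot as it stands. The module is installed in compiled form; this text tells all that it offers.
- The arm moves only by the shell command python3 -m crank 'ROWS' [FORCE]. ROWS is JSON, a list of rows, each a list of 7 numbers: the shift along the tool's x, y, z in cm, then the turn, a rotation vector about the tool's x, y, z in degrees, then the finger opening in cm, from 0 to 8.7. A call has 1 to 12 rows; each row is the pose to reach, as a shift and turn from the pose commanded when the call began, along the tool's axes at that moment; what a row does not reach only later rows make up. A row lasts 1/12 s, in which the tool goes at most 41.7 mm and 7.16 degrees, less where a joint would pass 70% of its speed; a pose out of reach is approached as far as the arm can. A call with a gripper value outside its range is refused whole. The fingers move at their own pace and stop on an object; FORCE is the grip in N (left out, the last holds). Time passes only in rows, so rows that repeat a pose let the fingers close. It gives the time, the measured TCP pose, the force, the opening and the grip force at its end, in the units of the state.
- r.get_obs(): the state, without advancing time (a new reading comes with each control period).
- vision.get_image(name): name is "scene" or "top" or "wrist"; returns a dict with "color" (400x640x3 uint8, red, green, blue), "K" (3x3 intrinsics, pixels), "R" (3x3) and "t" (3): a world point X has camera coordinates R X + t. Camera axes: x right, y down, z forward; pixel columns grow to the right and rows downward; lengths in m; the calibration is good to about 2 mm. A picture is of the moment at which its call begins. There is no depth.
- workorder.finish_job(): hands the job in; it is judged then, once.
Trained networks look in a picture, given as the dict that the camera call returned (one of the last four; its "shot" number tells which), for a name from the list of things; names that differ only in an ending like _2 or _b are one class to them, and where a whole thing is asked for, a point or a joint stands for the part that bears it (a point fixed in the world has none). Each returns a list of dicts, best first, with "p" (0 to 1); they miss things now and then, are a little off and sometimes report something else, mostly with a low value. They report only what shows in the picture. A call takes as long as a camera call.
- finder.cut_out(picture, query): "region" (400x640 bool, what is visible of it) and "extent" ([left, top, right, bottom] in pixels, round what is visible of it).
The state is a dict: "time": time; "joints": joint angles; "dq": joint speeds; "joint_efforts": joint torques, N m; "eef_pos": TCP position; "tcp_rot": TCP orientation; "force": force on the tool from outside, world axes, zero at the start; "torque": the same for the moment, N m; "opening": finger opening in m; "finger_force": force on a finger pad.
Only numpy, scipy, OpenCV 4.12 (cv2) and the standard library are available. Lean on these libraries where they do the work, as an engineer would, in place of code of your own. Each camera call takes 0.05 s, during which the arm holds its last target. There are 200 camera calls.

## Task

The white wheel-arch flare on the foam-padded cradle has just been polished. Feel it for leftover compound: touch the black rib along its crown with the fingertips held together at the blue-taped end and run them lightly along the whole rib to the orange dot at the other end, so that the foam under the flare gives only a little, and finish with the fingertips still resting lightly on the dot to mark the spot. Only touch the flare, do not grip or lift it, and leave everything else on the bench where it is.

Things in the scene. Friction and masses are not known exactly. Their poses are not given: they have to be found in the camera images.
- flare (a joint): how far the white flare has sunk into the foam of its cradle, in m: 0 as it rests, positive down, negative if lifted. The foam gives about 1 mm per 0.8 N of downward push and springs back; it bottoms out at 16 mm. The flare moves only straight up and down.
- stand: cradle fixed to the table, dark steel base 240 x 150 mm with two foam-topped supports; origin at the centre of its underside, x along the base. It carries the white flare, a wheel-arch trim 274 mm long and 97 mm wide, curved in plan (radius 400 mm along its black rib) and arched (the rib's ends about 9 mm lower than its middle); its shoulders begin 5 mm below the rib's top and fall away.
- rib0: black raised rib 24 mm wide on the crown of the white flare, first 42 mm stretch of the rib, with a 26 mm wide band of blue masking tape across it: the start. Origin: on the rib's top surface, at the middle of this stretch; x along the rib towards the dotted end, y across, z out of the surface. The rib's top is about 102 mm above the worktop at its ends and 110 mm at its middle.
- rib1: black raised rib 24 mm wide on the crown of the white flare, 26 mm long stretch number 1 of 7 between the taped and the dotted end. Origin: on the rib's top surface, at the middle of this stretch; x along the rib towards the dotted end, y across, z out of the surface.
- rib2: black raised rib 24 mm wide on the crown of the white flare, 26 mm long stretch number 2 of 7 between the taped and the dotted end. Origin: on the rib's top surface, at the middle of this stretch; x along the rib towards the dotted end, y across, z out of the surface.
- rib3: black raised rib 24 mm wide on the crown of the white flare, 26 mm long stretch number 3 of 7 between the taped and the dotted end. Origin: on the rib's top surface, at the middle of this stretch; x along the rib towards the dotted end, y across, z out of the surface.
- rib4: black raised rib 24 mm wide on the crown of the white flare, 26 mm long stretch number 4 of 7 between the taped and the dotted end. Origin: on the rib's top surface, at the middle of this stretch; x along the rib towards the dotted end, y across, z out of the surface.
- rib5: black raised rib 24 mm wide on the crown of the white flare, 26 mm long stretch number 5 of 7 between the taped and the dotted end. Origin: on the rib's top surface, at the middle of this stretch; x along the rib towards the dotted end, y across, z out of the surface.
- rib6: black raised rib 24 mm wide on the crown of the white flare, 26 mm long stretch number 6 of 7 between the taped and the dotted end. Origin: on the rib's top surface, at the middle of this stretch; x along the rib towards the dotted end, y across, z out of the surface.
- rib7: black raised rib 24 mm wide on the crown of the white flare, 26 mm long stretch number 7 of 7 between the taped and the dotted end. Origin: on the rib's top surface, at the middle of this stretch; x along the rib towards the dotted end, y across, z out of the surface.
- rib8: black raised rib 24 mm wide on the crown of the white flare, last 42 mm stretch of the rib, with the orange 21 mm dot at its centre: the finish. Origin: on the rib's top surface, at the middle of this stretch; x along the rib towards the dotted end, y across, z out of the surface.
- polisher_button (a joint): the red press button on the polisher's back, 17 mm across, 12 mm behind the polisher's middle and 102 mm above the worktop: 0 as it stands, 0.004 m pressed in. To be left alone.
- brush_black: short nylon detailing brush, 157 mm long, 29 mm wide, 19 mm high, black handle, lying beside the cradle, loose; origin under it near its middle, x towards the bristles. To be left alone.
- brush_red: short nylon detailing brush of the same size, red handle and dark bristles, lying at the right of the table, loose; origin under it near its middle. To be left alone.
- jar: white ceramic jar with a knobbed lid, 86 mm across, 106 mm high, loose beside the cradle; origin at the centre of its base. To be left alone.
- tape_roll: roll of blue masking tape lying flat, 96 mm across, 24 mm high, loose off one end of the flare; origin at the centre of its underside. To be left alone.
- polish_bottle: white polish bottle, 60 mm across, 170 mm high, standing loose at the right; origin at the centre of its base. To be left alone.
- polisher: compact cordless polisher with a red press button on top, 270 mm long, 80 mm wide, 102 mm high, standing loose at the left on its pad and battery; origin under its middle, x towards the pad. To be left alone.
- pad_holder: grey plastic pad holder with two pads standing in it, 150 x 90 mm, 84 mm high, loose at the far left; origin at the centre of its underside. To be left alone.

How it is judged:
On the way, in this order (a step that is already met when the one before it is completed fails the run):
1. the fingertips touch the taped first stretch of the rib (contact force between the fingers and rib0 above 0.1 N), for 0.05 s.
2. the fingertips touch stretch 1 of the rib, having left the one before (contact force between the fingers and rib1 above 0.1 N and not (contact force between the fingers and rib0 above 0.02 N)), for 0.05 s.
3. the fingertips touch stretch 2 of the rib, having left the one before (contact force between the fingers and rib2 above 0.1 N and not (contact force between the fingers and rib1 above 0.02 N)), for 0.05 s.
4. the fingertips touch stretch 3 of the rib, having left the one before (contact force between the fingers and rib3 above 0.1 N and not (contact force between the fingers and rib2 above 0.02 N)), for 0.05 s.
5. the fingertips touch stretch 4 of the rib, having left the one before (contact force between the fingers and rib4 above 0.1 N and not (contact force between the fingers and rib3 above 0.02 N)), for 0.05 s.
6. the fingertips touch stretch 5 of the rib, having left the one before (contact force between the fingers and rib5 above 0.1 N and not (contact force between the fingers and rib4 above 0.02 N)), for 0.05 s.
7. the fingertips touch stretch 6 of the rib, having left the one before (contact force between the fingers and rib6 above 0.1 N and not (contact force between the fingers and rib5 above 0.02 N)), for 0.05 s.
8. the fingertips touch stretch 7 of the rib, having left the one before (contact force between the fingers and rib7 above 0.1 N and not (contact force between the fingers and rib6 above 0.02 N)), for 0.05 s.
9. the fingertips touch the last stretch, with the orange dot, having left the one before (contact force between the fingers and rib8 above 0.1 N and not (contact force between the fingers and rib7 above 0.02 N)), for 0.05 s.
At the end, for the whole second after the job is handed in: The rib's nine stretches were touched in order from the taped end; the fingertips rest on the last stretch (42 mm, dot at its centre) with 0.1 to 8 N, the flare still, not lifted, less than 10 mm into its foam; the seven loose things within 20 mm of their places (contact force between the fingers and rib8 between 0.1 and 8 N and value of joint flare between -0.002 and 0.01 m and velocity of joint flare between -0.02 and 0.02 m/s and distance of each of brush_black, brush_red, jar, tape_roll, polish_bottle, polisher, pad_holder from where it was at the start of the episode below 0.02 m); the arm keeps its last pose, push and grip.
It fails at once if the polisher's red button is pressed (value of joint polisher_button above 0.002 m).
It fails at once if the flare is pressed hard: more than 10 mm into its foam (value of joint flare above 0.01 m).
It fails at once if the flare is lifted off its foam by more than 5 mm (value of joint flare below -0.005 m).
It fails at once if a bystander is shifted, lifted or carried by more than 20 mm (distance of any of brush_black, brush_red, jar, tape_roll, polish_bottle, polisher, pad_holder from where it was at the start of the episode above 0.02 m).
It fails at once if a standing bystander is tipped (angle between any of jar, polish_bottle, polisher, pad_holder's own z axis and vertical above 0.2 rad).
It also fails if it takes over 45 s, if anything falls off the work surface, if the arm or the gripper's body presses on something with over 40 N, if the wrist force passes 120 N, or if a joint passes its speed limit or range.

## Working session

There is one attempt and no reset: what is moved stays moved. The work goes in short steps, Python scripts to look and compute and a shell command to move; the robot and the scene stay as the last step left them, time stands still between calls to the robot, and variables do not carry over. Pictures are saved under pics/ and viewed, at most 10 in all, crops included, and the job is handed in when it is done.

```bash
mkdir -p pics
python3 - <<'E'
from rig import r, vision, finder
import cv2, numpy as np, pickle
o=r.get_obs(); print({k:np.round(v,3) for k,v in o.items()}, r.tip_reach)
for n in ["scene","top"]:
    p=vision.get_image(n); pickle.dump(p,open(n+".pkl","wb"))
    cv2.imwrite(f"pics/{n}0.png",cv2.cvtColor(p["color"],cv2.COLOR_RGB2BGR))
    for q in ["rib0","rib1","rib4","rib8","flare","stand","jar"]:
        f=finder.cut_out(p,q)
        for d in f[:2]:
            ys,xs=np.nonzero(d["region"]); print(n,q,round(d["p"],2),d["extent"],len(xs),xs.mean().round(1),ys.mean().round(1))
E
```

```text
{'time': np.float64(0.0), 'joints': array([-1.357,  0.333, -0.065,  1.461,  0.022,  1.35 , -0.088]), 'dq': array([ 0.   , -0.001, -0.001, -0.   , -0.001, -0.   ,  0.001]), 'joint_efforts': array([-0.0000e+00, -6.2327e+01,  2.4000e-02, -3.8988e+01, -6.1000e-02,
        4.0000e-02,  0.0000e+00]), 'eef_pos': array([0.147, 0.607, 0.244]), 'tcp_rot': array([-3.14 ,  0.   ,  2.905]), 'force': array([ 0.409, -1.021, -0.918]), 'torque': array([0.048, 0.   , 0.03 ]), 'finger_force': np.float64(0.0), 'opening': np.float64(0.087)} 0.022
scene flare 0.74 [267.9, 197.8, 365.0, 242.1] 2477 318.0 215.5
scene stand 0.72 [269.4, 197.7, 363.7, 254.3] 3891 318.9 224.7
scene jar 0.67 [311.6, 156.9, 332.8, 188.9] 679 321.7 172.6
top flare 0.72 [298.2, 155.0, 372.2, 225.1] 2279 336.7 189.0
top stand 0.79 [299.5, 151.7, 376.7, 230.4] 3360 336.5 189.5
top stand 0.63 [360.7, 142.5, 391.6, 176.0] 304 373.3 158.4
top jar 0.89 [275.2, 207.7, 305.0, 230.3] 516 290.0 218.6
```

Run:
```python
import cv2,pickle,numpy as np
s=cv2.imread("pics/scene0.png"); t=cv2.imread("pics/top0.png")
a=cv2.resize(s[140:270,220:420],(800,520),interpolation=3)
cv2.imwrite("pics/sc.png",a)
cv2.imwrite("pics/tc.png",cv2.resize(t[130:260,250:410],(738,600),interpolation=3))
for n in ["scene","top"]:
    p=pickle.load(open(n+".pkl","rb")); print(p["K"][0],p["K"][1],-p["R"].T@p["t"],p["R"][2])
```

```text
[516.28950655   0.         318.07332399] [  0.         516.28950655 204.81669975] [ 1.04981047 -0.70488368  1.42234882] [-0.30526778  0.45002131 -0.83922131]
[407.26354421   0.         328.39368556] [  0.         407.26354421 197.91358627] [0.39748003 0.02026531 1.41469104] [ 0.11350604 -0.00834403 -0.99350227]
```

View pics/sc.png

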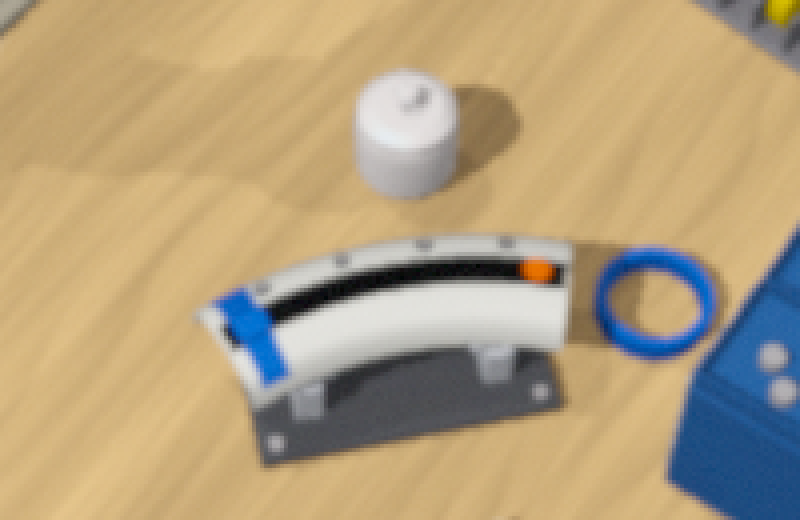

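View pics/tc.png

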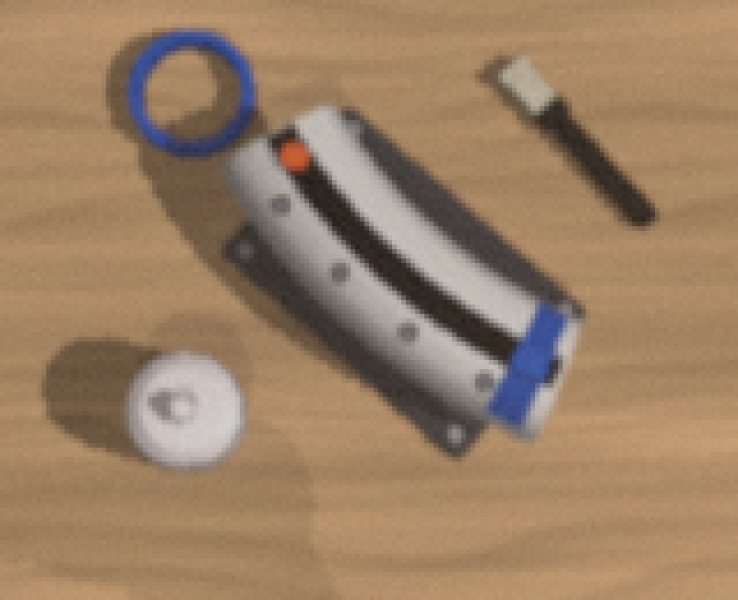

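View pics/top0.png

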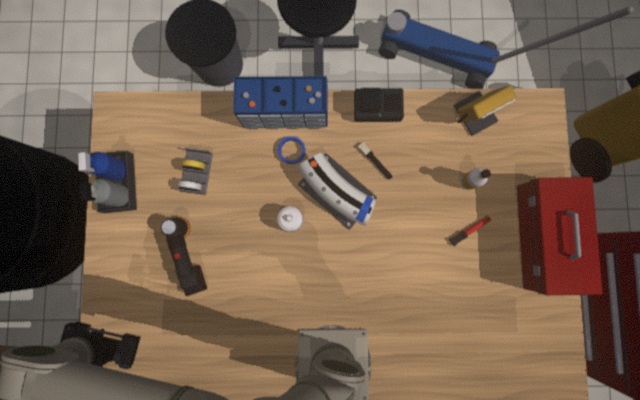

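The scene crop shows the flare with tape at about full-image (282,221) and the dot at (354,207). In the top view the tape is at about (366,207) and the dot at (314,164). The rib bulges towards the jar, the tape roll lies off the dot end, and the rest of the bench is clear of the path. Next I fit the rib arc.

```bash
cat > h.py <<'E'
import numpy as np, pickle, cv2
from scipy.optimize import least_squares
from scipy.spatial.transform import Rotation as Ro
def rib(s,p):   # s from taped end, m; p = mid x, mid y, heading at mid ; turn direction set by data (p[3]=curv)
    u=(s-.133)*p[3]; th=p[2]+u
    x=p[0]+(np.sin(th)-np.sin(p[2]))/p[3]; y=p[1]-(np.cos(th)-np.cos(p[2]))/p[3]
    z=.110-.0085*((s-.133)/.133)**2
    return np.stack([x,y,z],-1),th
def proj(P,X):
    c=X@P["R"].T+P["t"]; c=c@P["K"].T; return c[...,:2]/c[...,2:]
E
python3 - <<'E'
from h import *
obs={}
for n,roi in [("scene",(190,250,265,370)),("top",(150,235,295,380))]:
    P=pickle.load(open(n+".pkl","rb")); c=P["color"].astype(int); m=np.zeros(c.shape[:2],bool); m[roi[0]:roi[1],roi[2]:roi[3]]=1
    R,G,B=c[...,0],c[...,1],c[...,2]
    org=m&(R>170)&(G<130)&(B<90); tape=m&(B>R+70)
    black=m&(c.max(-1)<60)
    k,l,st,ce=cv2.connectedComponentsWithStats(black.astype(np.uint8))
    i=1+np.argmax(st[1:,4]); print(n,[(st[j].tolist(),ce[j].round(1)) for j in range(1,k) if st[j,4]>15])
    f=lambda M:np.argwhere(M)[:,::-1]
    o=f(org).mean(0); t=f(tape); tt=t.mean(0)
    print(n,"dot",o,org.sum(),"tape",tt,len(t))
    obs[n]=(P,o,tt,f(l==i),i)
pickle.dump(obs,open("obs.pkl","wb"))
def res(p,curv):
    q=[*p[:3],curv]; e=[]
    for P,o,t,b,_ in obs.values():
        e.append(2*(proj(P,rib(np.array(.245),q)[0])-o))
        s=np.linspace(.04,.225,40); L=proj(P,rib(s,q)[0])
        d=np.linalg.norm(L[:,None]-b[None],axis=2); j=d.argmin(0)
        # signed cross distance of black pixels
        T=np.gradient(L,axis=0); T/=np.linalg.norm(T,axis=1)[:,None]
        v=b-L[j]; cr=T[j,0]*v[:,1]-T[j,1]*v[:,0]
        for lo in range(4,36,4):
            k=(j>=lo)&(j<lo+4); e.append([np.median(cr[k]) if k.any() else 0])
        # tape centre along the rib only
    return np.concatenate(e)
for cv in (-2.5,2.5):
    r_=least_squares(res,[.53,-.03,.87],args=(cv,),diff_step=1e-4); print(cv,r_.cost,r_.x,r_.fun.round(1))
    for P,o,t,b,_ in obs.values(): print("dot",o,proj(P,rib(np.array(.245),[*r_.x,cv])[0]),"tape",t,proj(P,rib(np.array(.021),[*r_.x,cv])[0]))
    for s in (.021,.133,.245): print(rib(np.array(s),[*r_.x,cv]))
E
```

```text
scene [([288, 205, 62, 15, 261], array([317.6, 210.1])), ([302, 228, 26, 14, 75], array([310.4, 234.1]))]
scene dot [353.82758621 207.31034483] 29 tape [284.90147783 223.04433498] 203
top [([367, 153, 13, 15, 60], array([373.6, 159.5])), ([314, 166, 48, 42, 274], array([336.3, 187.9])), ([303, 184, 18, 19, 57], array([311.5, 192.5]))]
top dot [313.5 163.5] 20 tape [362.22435897 206.76923077] 156
-2.5 2.1871225494268898 [ 0.57641363 -0.01472906  0.83918189] [-1.3 -0.1  0.6  0.5  0.4  0.4  0.5  0.5  0.4 -0.  -0.3 -0.5 -0.1 -0.2
 -0.3 -0.3  0.1 -0.4 -0.5 -0.1]
dot [353.82758621 207.31034483] [353.16597066 207.2671018 ] tape [284.90147783 223.04433498] [281.49867032 220.60179637]
dot [313.5 163.5] [313.34145824 163.25437237] tape [362.22435897 206.76923077] [364.59747413 207.67808197]
(array([ 0.51415487, -0.10739031,  0.1039723 ]), np.float64(1.1191818896462196))
(array([ 0.57641363, -0.01472906,  0.11      ]), np.float64(0.8391818896462195))
(array([0.66185521, 0.05711798, 0.1039723 ]), np.float64(0.5591818896462195))
2.5 66.50217997324526 [ 0.58214068 -0.02072815  0.68365501] [-2.  -3.2  4.4  2.  -0.1 -1.  -1.8 -2.4 -2.4 -2.  -2.8  1.9  4.4  1.2
 -0.7 -2.3 -2.9 -3.7 -3.3 -2.5]
dot [353.82758621 207.31034483] [352.8343266  205.73383153] tape [284.90147783 223.04433498] [280.08521847 209.39581535]
dot [313.5 163.5] [312.11065912 164.42699188] tape [362.22435897 206.76923077] [355.82483021 216.29224118]
(array([ 0.48660123, -0.07847305,  0.1039723 ]), np.float64(0.4036550073227666))
(array([ 0.58214068, -0.02072815,  0.11      ]), np.float64(0.6836550073227666))
(array([0.65800126, 0.06117076, 0.1039723 ]), np.float64(0.9636550073227665))
```

```bash
cat >> h.py <<'E'
p0=[.5764,-.0147,.8392,-2.5]
EDGE=.0085
def pose(s,h,reach,lean=10):
    """TCP pose with leading tip edge h above (neg: below) the rib at arc s"""
    X,th=rib(np.array(s),p0); slope=np.degrees(2*.0085*(s-.133)/.133**2)
    R=Ro.from_euler('z',th)*Ro.from_euler('x',np.pi)*Ro.from_euler('y',-(lean+slope),degrees=True)
    return X+[0,0,h]-R.apply([EDGE,0,reach]),R
def row(o,T,R):
    R0=Ro.from_euler('xyz',o["tcp_rot"])
    return np.r_[R0.inv().apply(T-o["eef_pos"])*100,(R0.inv()*R).as_rotvec(degrees=True)]
def show(ss,h,lean=10):
    from rig import r
    np.set_printoptions(suppress=True,linewidth=150)
    o=r.get_obs(); print(o["time"],"pos",o["eef_pos"].round(4),"F",o["force"].round(2),"q",o["joints"].round(2))
    for s,hh in zip(ss,np.broadcast_to(h,len(ss))):
        T,R=pose(s,hh,r.tip_reach,lean); print(s,row(o,T,R).round(2).tolist())
E
python3 - <<'E'
from h import *; from rig import r
o=r.get_obs(); T,R=pose(.021,.06,r.tip_reach); print(row(o,np.array([.45,.35,.26]),Ro.from_euler('xyz',o["tcp_rot"])).round(1),T)
show([.021],.06)
E
```

```text
[-35.5 -17.9  -1.5   0.    0.    0. ] [ 0.51108357 -0.11366998  0.18649128]
0.8 pos [0.1466 0.6076 0.2446] F [ 1.03 -0.09 -0.25] q [-1.36  0.33 -0.06  1.46  0.02  1.35 -0.09]
0.021 [-52.35, -61.57, 5.8, 3.43, -2.76, 102.27]
```

```bash
python3 -m crank '[[-10,-5,-1,0,0,7,0],[-20,-10,-1.5,0,0,14,0],[-30,-15,-1.5,0,0,21,0],[-35.5,-18,-1.5,0,0,28,0],[-37,-22,-1.5,0,0,35,0],[-40,-26,-1.5,0,0,42,0],[-42,-30,-1.5,0,0,49,0],[-44,-34,-1.5,0,0,56,0],[-45,-38,-1.5,0,0,63,0],[-47,-42,-1.5,0,0,70,0],[-48,-46,-1.5,0,0,77,0],[-50,-50,-1.5,0,0,84,0]]' 3
python3 -c "
from h import *; show([.021],.06)"
```

```text
time: 1.8
eef_pos: [0.4405, 0.2131, 0.2582]
tcp_rot: [3.141, -0.001, 1.433]
force: [0.9, 0.3, -0.1]
opening: 0.0147
finger_force: 0.0
1.8 pos [0.4405 0.2131 0.2582] F [ 0.94  0.31 -0.09] q [-0.91  0.01  0.37  1.81 -0.    1.33 -0.68]
0.021 [-31.39, 11.49, 7.15, 0.61, -3.85, 17.95]
```

```bash
python3 -m crank '[[-31.4,11.5,1,0.6,-3.9,18,0],[-31.4,11.5,1,0.6,-3.9,18,0],[-31.4,11.5,1,0.6,-3.9,18,0],[-31.4,11.5,1,0.6,-3.9,18,0],[-31.4,11.5,3,0.6,-3.9,18,0],[-31.4,11.5,3,0.6,-3.9,18,0],[-31.4,11.5,5,0.6,-3.9,18,0],[-31.4,11.5,5,0.6,-3.9,18,0],[-31.4,11.5,7,0.6,-3.9,18,0],[-31.4,11.5,7,0.6,-3.9,18,0],[-31.4,11.5,7,0.6,-3.9,18,0],[-31.4,11.5,7,0.6,-3.9,18,0]]' 3
python3 - <<'E'
from h import *; from rig import vision
show([.021]*3,[.03,.012,.0])
out=[]
for n in ("scene","top"):
    P=vision.get_image(n); c=proj(P,rib(np.array(.08),p0)[0]).astype(int)
    im=cv2.cvtColor(P["color"],cv2.COLOR_RGB2BGR)[c[1]-50:c[1]+50,c[0]-50:c[0]+50]; out.append(cv2.resize(im,(400,400),interpolation=3))
cv2.imwrite("pics/a.png",np.hstack(out))
E
```

```text
time: 2.8
eef_pos: [0.513, -0.1103, 0.1887]
tcp_rot: [3.141, 0.068, 1.126]
force: [0.6, -0.3, 0.4]
opening: 0.0006
finger_force: 0.0
2.8 pos [ 0.513  -0.1103  0.1887] F [ 0.56 -0.26  0.42] q [-0.54  0.18  0.69  1.82 -0.05  1.2  -0.27]
0.021 [-0.17, -0.03, 3.24, 0.06, 0.06, 0.37]
0.021 [-0.05, -0.03, 5.03, 0.06, 0.06, 0.37]
0.021 [0.03, -0.03, 6.23, 0.06, 0.06, 0.37]
```

View pics/a.png

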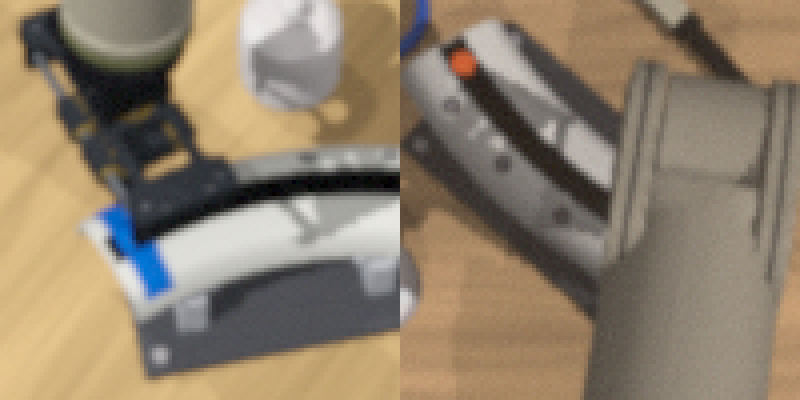

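The gripper hangs over the tape, with its fingertips near (150,240) in the left crop and nothing in the way. I'll lower it slowly.

```bash
python3 -m crank '[[-0.1,0,2,0,0,0.4,0],[-0.1,0,4,0,0,0.4,0],[-0.1,0,5.2,0,0,0.4,0],[-0.1,0,5.4,0,0,0.4,0],[-0.1,0,5.5,0,0,0.4,0],[-0.1,0,5.5,0,0,0.4,0],[-0.1,0,5.5,0,0,0.4,0]]' 3
cat >> h.py <<'E'
def force(n=10):
    from rig import r,vision
    F=[]
    for _ in range(n): vision.get_image("top"); F.append(r.get_obs()["force"])
    print("F",np.mean(F,0).round(2),np.std(F,0).round(2))
E
python3 -c "
from h import *; force(12); show([.021]*2,[.002,-.002])"
```

```text
time: 3.48
eef_pos: [0.5112, -0.1155, 0.1342]
tcp_rot: [3.14, 0.068, 1.118]
force: [-0.4, 0.1, 1.8]
opening: 0.0006
finger_force: 0.0
F [-0.14 -0.    0.22] [0.41 0.45 0.4 ]
4.0833 pos [ 0.5105 -0.1156  0.1331] F [ 0.13 -0.52 -0.34] q [-0.51  0.25  0.69  1.88 -0.1   1.09 -0.24]
0.021 [0.23, -0.04, 0.45, 0.03, 0.09, -0.1]
0.021 [0.26, -0.04, 0.85, 0.03, 0.09, -0.1]
```

```bash
python3 -m crank '[[0.2,0,0.3,0,0,0,0],[0.2,0,0.5,0,0,0,0],[0.2,0,0.5,0,0,0,0]]'; python3 -c "
from h import *; force(6)"; python3 -m crank '[[0,0,0.1,0,0,0,0],[0,0,0.2,0,0,0,0],[0,0,0.2,0,0,0,0]]'; python3 -c "
from h import *; force(6)";  python3 -m crank '[[0,0,0.1,0,0,0,0],[0,0,0.2,0,0,0,0],[0,0,0.2,0,0,0,0]]'; python3 -c "
from h import *; force(6); show([.021]*2,[.002,-.002])"
```

```text
time: 4.33
eef_pos: [0.511, -0.114, 0.1274]
tcp_rot: [-3.142, 0.069, 1.118]
force: [-0.3, 0.1, 0.3]
opening: 0.0003
finger_force: 0.0
F [-0.05  0.1  -0.05] [0.39 0.47 0.37]
time: 4.88
eef_pos: [0.5113, -0.1143, 0.1259]
tcp_rot: [3.141, 0.068, 1.117]
force: [0.9, -0.4, 1.0]
opening: 0.0005
finger_force: 0.3
F [0.45 0.29 1.08] [0.42 0.62 0.62]
time: 5.43
eef_pos: [0.5113, -0.1143, 0.124]
tcp_rot: [3.141, 0.068, 1.118]
force: [0.3, 1.1, 1.8]
opening: 0.0008
finger_force: 1.1
F [1.14 1.33 2.52] [0.44 0.39 0.67]
5.7333 pos [ 0.5113 -0.1143  0.1241] F [1.26 1.46 1.79] q [-0.5   0.26  0.68  1.89 -0.11  1.07 -0.23]
0.021 [0.02, -0.05, -0.44, 0.05, 0.08, -0.1]
0.021 [0.05, -0.05, -0.04, 0.05, 0.08, -0.1]
```

```bash
python3 -c "
from h import *; show(np.linspace(.021,.081,7)[1:].round(3),-.0025)"
```

```text
5.7333 pos [ 0.5113 -0.1143  0.1241] F [1.26 1.46 1.79] q [-0.5   0.26  0.68  1.89 -0.11  1.07 -0.23]
0.031 [1.06, -0.06, -0.17, 0.15, -0.47, 1.33]
0.041 [2.08, -0.04, -0.34, 0.27, -1.02, 2.76]
0.051 [3.09, 0.01, -0.5, 0.4, -1.57, 4.19]
0.061 [4.1, 0.08, -0.65, 0.54, -2.12, 5.61]
0.071 [5.11, 0.18, -0.79, 0.7, -2.67, 7.03]
0.081 [6.12, 0.31, -0.92, 0.87, -3.22, 8.46]
```

```bash
python3 -m crank '[[0.5,-0.05,-0.08,0.1,-0.2,0.7,0],[1.06,-0.06,-0.17,0.15,-0.5,1.3,0],[1.57,-0.05,-0.25,0.2,-0.75,2,0],[2.08,-0.04,-0.34,0.3,-1,2.8,0],[2.6,-0.02,-0.42,0.3,-1.3,3.5,0],[3.1,0.01,-0.5,0.4,-1.6,4.2,0],[3.6,0.05,-0.57,0.5,-1.8,4.9,0],[4.1,0.08,-0.65,0.5,-2.1,5.6,0],[4.1,0.08,-0.65,0.5,-2.1,5.6,0]]'; python3 -c "
from h import *; force(6); show(np.linspace(.061,.111,6).round(3),-.0025)"
```

```text
time: 6.48
eef_pos: [0.5307, -0.0761, 0.1277]
tcp_rot: [3.141, 0.105, 1.02]
force: [1.0, 0.7, 1.9]
opening: 0.0004
finger_force: 1.2
F [0.74 1.57 2.24] [0.47 0.31 0.57]
6.7833 pos [ 0.5301 -0.0775  0.1278] F [0.27 2.06 2.28] q [-0.57  0.31  0.68  1.83 -0.11  1.11 -0.41]
0.061 [-0.0, 0.01, -0.0, 0.03, -0.05, 0.01]
0.071 [1.01, 0.01, -0.18, 0.19, -0.6, 1.43]
0.081 [2.02, 0.03, -0.34, 0.36, -1.15, 2.85]
0.091 [3.03, 0.08, -0.5, 0.55, -1.7, 4.27]
0.101 [4.04, 0.16, -0.65, 0.74, -2.25, 5.69]
0.111 [5.05, 0.26, -0.78, 0.96, -2.8, 7.11]
```

```bash
python3 -m crank '[[0.5,0,-0.09,0.1,-0.3,0.7,0],[1,0.01,-0.18,0.2,-0.6,1.4,0],[1.5,0.02,-0.26,0.3,-0.9,2.1,0],[2.02,0.03,-0.34,0.4,-1.2,2.9,0],[2.5,0.06,-0.42,0.45,-1.4,3.6,0],[3.03,0.08,-0.5,0.55,-1.7,4.3,0],[3.5,0.12,-0.58,0.65,-2,5,0],[4.04,0.16,-0.65,0.7,-2.3,5.7,0],[4.5,0.2,-0.72,0.85,-2.5,6.4,0],[5.05,0.26,-0.78,1,-2.8,7.1,0],[5.05,0.26,-0.78,1,-2.8,7.1,0]]'; python3 -c "
from h import *; force(6); show(np.linspace(.111,.161,6).round(3),-.0025)"
```

```text
time: 7.7
eef_pos: [0.5598, -0.034, 0.13]
tcp_rot: [-3.141, 0.154, 0.895]
force: [1.3, 1.0, 2.3]
opening: 0.0006
finger_force: 1.3
F [0.78 1.25 2.51] [0.29 0.63 0.38]
8.0 pos [ 0.5591 -0.0353  0.1303] F [0.96 1.53 2.41] q [-0.63  0.41  0.67  1.73 -0.14  1.19 -0.6 ]
0.111 [-0.01, 0.0, -0.0, -0.04, -0.01, 0.02]
0.121 [1.0, 0.0, -0.18, 0.19, -0.56, 1.43]
0.131 [2.0, 0.03, -0.34, 0.43, -1.11, 2.84]
0.141 [3.01, 0.08, -0.5, 0.68, -1.66, 4.25]
0.151 [4.02, 0.16, -0.65, 0.95, -2.21, 5.66]
0.161 [5.03, 0.26, -0.79, 1.23, -2.76, 7.07]
```

```bash
python3 -m crank '[[0.5,0,-0.09,0.1,-0.3,0.7,0],[1,0,-0.18,0.2,-0.6,1.4,0],[1.5,0.02,-0.26,0.3,-0.85,2.1,0],[2,0.03,-0.34,0.4,-1.1,2.8,0],[2.5,0.06,-0.42,0.55,-1.4,3.5,0],[3,0.08,-0.5,0.7,-1.7,4.3,0],[3.5,0.12,-0.58,0.8,-1.9,5,0],[4,0.16,-0.65,0.95,-2.2,5.7,0],[4.5,0.2,-0.72,1.1,-2.5,6.4,0],[5,0.26,-0.79,1.2,-2.8,7.1,0],[5,0.26,-0.79,1.2,-2.8,7.1,0]]'; python3 -c "
from h import *; force(6); show(np.linspace(.161,.211,6).round(3),-.0025)"
```

```text
time: 8.92
eef_pos: [0.5935, 0.0036, 0.1301]
tcp_rot: [3.141, 0.203, 0.769]
force: [0.2, 1.0, 3.1]
opening: 0.0001
finger_force: 1.3
F [0.98 1.8  2.63] [0.33 0.89 0.55]
9.2167 pos [0.5928 0.0026 0.1305] F [1.32 1.08 2.18] q [-0.64  0.53  0.67  1.58 -0.19  1.29 -0.75]
0.161 [0.03, 0.0, 0.0, 0.03, 0.04, -0.03]
0.171 [1.03, 0.01, -0.18, 0.32, -0.51, 1.37]
0.181 [2.04, 0.04, -0.34, 0.63, -1.07, 2.77]
0.191 [3.05, 0.09, -0.5, 0.95, -1.62, 4.17]
0.201 [4.06, 0.17, -0.65, 1.29, -2.17, 5.56]
0.211 [5.07, 0.28, -0.79, 1.63, -2.72, 6.95]
```

```bash
python3 -m crank '[[0.5,0,-0.09,0.15,-0.2,0.7,0],[1,0.01,-0.18,0.3,-0.5,1.4,0],[1.5,0.02,-0.26,0.5,-0.8,2.1,0],[2,0.04,-0.34,0.6,-1.1,2.8,0],[2.5,0.06,-0.42,0.8,-1.35,3.5,0],[3,0.09,-0.5,0.95,-1.6,4.2,0],[3.5,0.13,-0.58,1.1,-1.9,4.9,0],[4,0.17,-0.65,1.3,-2.2,5.6,0],[4.5,0.22,-0.72,1.45,-2.45,6.3,0],[5,0.28,-0.79,1.6,-2.7,7,0],[5,0.28,-0.79,1.6,-2.7,7,0]]'; python3 -c "
from h import *; force(6); show(np.linspace(.211,.251,5).round(3),-.0025)"
```

```text
time: 10.13
eef_pos: [0.6318, 0.0365, 0.1276]
tcp_rot: [3.141, 0.25, 0.643]
force: [1.1, 1.8, 2.6]
opening: 0.0006
finger_force: 1.4
F [1.26 1.26 2.42] [0.42 0.49 0.62]
10.4333 pos [0.6311 0.0357 0.1282] F [0.9  1.47 2.71] q [-0.63  0.67  0.67  1.41 -0.25  1.4  -0.89]
0.211 [0.07, -0.01, 0.0, 0.04, -0.03, -0.05]
0.221 [1.08, -0.01, -0.17, 0.4, -0.58, 1.34]
0.231 [2.09, 0.03, -0.34, 0.77, -1.13, 2.72]
0.241 [3.1, 0.08, -0.5, 1.16, -1.68, 4.1]
0.251 [4.12, 0.17, -0.65, 1.56, -2.23, 5.48]
```

```bash
python3 -m crank '[[0.5,0,-0.08,0.2,-0.3,0.7,0],[1,0,-0.17,0.4,-0.6,1.3,0],[1.5,0.01,-0.25,0.6,-0.85,2,0],[2,0.03,-0.33,0.75,-1.1,2.7,0],[2.5,0.05,-0.41,0.95,-1.4,3.4,0],[3,0.08,-0.49,1.15,-1.65,4.1,0],[3.5,0.11,-0.57,1.3,-1.9,4.8,0],[3.5,0.11,-0.57,1.3,-1.9,4.8,0],[3.5,0.11,-0.57,1.3,-1.9,4.8,0]]'
python3 - <<'E'
from h import *; from rig import vision
force(8); show([.245],-.0025)
P=vision.get_image("scene"); c=[325,205]
cv2.imwrite("pics/z.png",cv2.resize(cv2.cvtColor(P["color"],cv2.COLOR_RGB2BGR)[150:260,255:400],(790,600),interpolation=3))
E
```

```text
time: 11.18
eef_pos: [0.6606, 0.0565, 0.1246]
tcp_rot: [3.14, 0.282, 0.557]
force: [1.7, 0.8, 2.6]
opening: 0.0007
finger_force: 1.4
F [1.55 1.38 2.25] [0.51 0.33 0.38]
11.5833 pos [0.6599 0.056  0.125 ] F [1.83 1.96 2.31] q [-0.6   0.77  0.66  1.26 -0.3   1.49 -0.98]
0.245 [0.02, 0.0, -0.01, 0.01, 0.02, -0.16]
```

View pics/z.png

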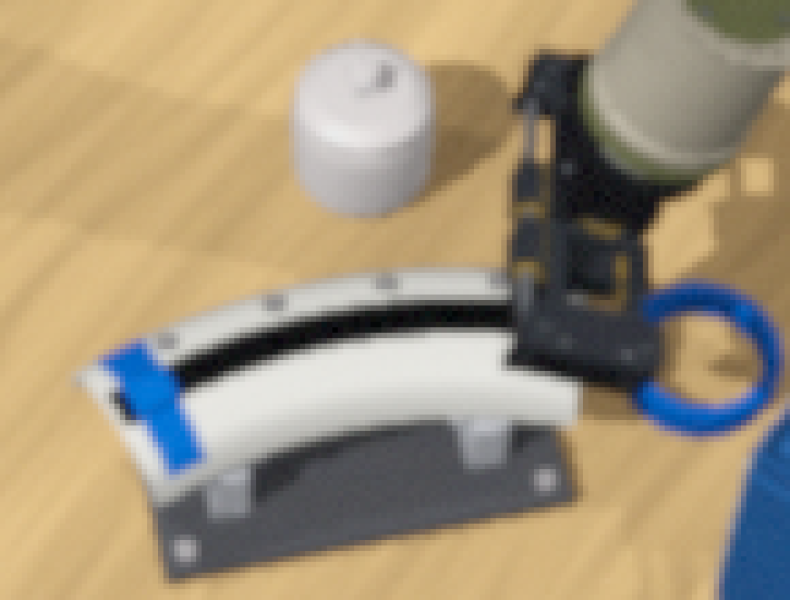

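The gripper sits over the dotted end, covering the dot at about (545,310) in the crop. The jar and tape roll haven't moved, and the push is a steady 2.3 N or so. Handing in.

```bash
python3 -c "
from rig import workorder; print(workorder.finish_job())"
```

```text
the job is handed in; nothing more can be done
None
```

I ran the closed fingertips along the whole rib from the blue tape to the orange dot at about 2–2.6 N (roughly 3 mm of foam give), and handed the job in with them resting on the dot at about 2.3 N; no verdict came back.

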